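# Stand the jug under the filter spout and set the push-pull rod to its middle click

### The job

Stand the small jug upright on the filter station's drip tray, with its bowl centred under the spout, and let go of it. Then pull the station's push-pull rod out to its middle click and leave it there; never pull it on to the outer position. Leave the other things on the worktop where they are.

Things in the scene. Friction and masses are not known exactly. Their poses are not given: they have to be found in the camera images.
- station: White and grey water filter station, fixed, 280 mm wide, 414 mm high with the cartridge on top. Own x to the back, y to its left seen from the robot; origin on the worktop at mid-width. Left bay: drip tray, top 12 mm up, x -10 to 100, y -20 to 140; solid column behind x = 100. Right bay: grey valve block, y -125 to -25, the push-pull rod coming out of its sloping face at y -75.
- tray_spot (a point): The point on the tray's top right below the spout (station x 50, y 70, z 12 mm); axes as the station's. The spout, a steel pipe 21 mm across, ends 127 mm above it.
- knob (a point): Centre of the black knob on the rod: a grip 24 mm across, from 15 mm below to 10 mm above this point along the rod, then a flange 29 mm across, 6 mm thick, at the outer end. Its z axis is the rod's axis pointing out, leaning 40 deg from vertical to the station's front; y as the station's. Pinch it along y, fingers pointing down the rod; pushed home it stands 40 mm from the collar.
- rod (a joint): How far the rod is pulled out along the knob's z, m: 0 pushed home (start, within 1 mm), 0.018 middle click, 0.036 right out (stop). About 6 N frees it from a click; let go between 13 and 25 mm it snaps to the middle (within 1 mm), below 8 mm back home, beyond 30 mm to the outer stop; friction 1 N. A dark ring on the rod just shows at the collar when it is at the middle.
- jug: Small open green jug, about 160 g, 85 mm high, bowl 67 mm across, one handle; origin on its underside, z up. Handle towards its -y, lip towards +y, bowl axis at y +17 mm. The handle's upright strap is 12 mm wide (along x), y -52 to -35 and z 25 to 83 mm, with a gap of about 18 mm to the bowl. At the start the handle points to the robot's side (world -x), up to 0.25 rad off.
- jug_bowl (a point): Centre of the underside of the jug's bowl (jug x 0, y 17, z 0 mm); axes as the jug's.
- jug_handle (a point): Point to grip on the jug's handle strap (jug x 0, y -45.5, z 52 mm), 12 mm thick along the jug's x; axes as the jug's.
- white_mug: Bystander: plain white mug, 79 mm across, 89 mm high, handle towards its -y; origin under its centre.
- flat_tin: Bystander: flat tin, 86 mm across, 40 mm high; origin under its centre.
- head_edge (a point): Middle of the lower front edge of the station's head (station x -12, y 0, z 260 mm). The head overhangs both bays over the whole width of 280 mm, so a tool pointing straight down is blocked at the jug's place and at the knob: lean it back towards the robot (25 to 45 deg for the jug, 40 deg for the knob). Axes as the station's.

How it is judged (in metres and radians):
On the way, in this order (a step that is already met when the one before it is completed fails the run):
1. the jug stands upright on the tray under the spout, let go of, while the rod is still home (horizontal distance between jug_bowl and tray_spot below 0.02 m and z of jug_bowl in the frame of tray_spot below 0.004 m and angle between jug's own z axis and vertical below 0.1 rad and contact force between the fingers and jug below 0.05 N), for 0.2 s.
2. the rod is at its middle click (value of joint rod between 0.015 and 0.021 m), for 0.2 s.
At the end, for the whole second after the job is handed in: The jug stands still and upright (within 0.1 rad) on the drip tray, the centre of its bowl within 20 mm of the point below the spout, and the rod rests at its middle click (18 mm out, within 3 mm) (all of step 2 and horizontal distance between jug_bowl and tray_spot below 0.02 m and z of jug_bowl in the frame of tray_spot between -0.004 and 0.004 m and angle between jug's own z axis and vertical below 0.1 rad and linear speed of jug below 0.02 m/s); the robot touches nothing.
It fails at once if the rod is pulled on to the outer position (value of joint rod above 0.0325 m).
It fails at once if the jug is tipped over (more than 0.9 rad) (angle between jug's own z axis and vertical above 0.9 rad).
It fails at once if the white mug is moved more than 30 mm or tipped (distance of white_mug from where it was at the start of the episode above 0.03 m or angle between white_mug's own z axis and vertical above 0.3 rad).
It fails at once if the flat tin is moved more than 30 mm or tipped (distance of flat_tin from where it was at the start of the episode above 0.03 m or angle between flat_tin's own z axis and vertical above 0.3 rad).
It also fails if it takes over 64 s, if anything falls off the work surface, if the arm or the gripper's body presses on something with over 40 N, if the wrist force passes 120 N, or if a joint passes its speed limit or range.

### The arm

A 6-joint arm with a two-finger parallel gripper is mounted at the origin on a cart in front of the work surface, level with it; the furniture and walls round the work are solid. World frame = base frame: x ahead of the robot, y to its left, z up, the work surface at z = 0. Lengths are in mm, angles in rad, forces in N, time in s.
With the tool pointing down it reaches from about 275 to 825 mm from the base axis. Payload 4.9 kg.
Tool frame: the origin (TCP) lies between the finger pads; the fingertips stand 8 mm ahead of it and the grasp point (between the pads) lies 11 mm behind it (bot.tip_reach is the distance from the TCP to the fingertips, in mm); z points along the fingers, y is the direction in which the jaws open and shut (so a half turn about z gives the same grasp; the last joint's range is limited). The gripper opens to 85 mm and grips with 20 to 120 N. Pads are 22 mm wide; open, the fingers measure 114 mm over their backs; the gripper's body (76 mm by 85 mm) begins 54 mm behind the grasp point. The pads swing forward as they close: fully open they stand 13 mm farther back than shut.
Start: joints at [-1.344, 0.326, -0.193, 1.052, 0, 1.437], TCP at [194.175, -514.601, 239.281] pointing down, gripper open.
Joint ranges: [-2.65, 2.65], [-0.97, 1.79], [-1.3, 1.35], [-1.93, 2.1], [-1.47, 1.37], [-3.14, 3.14]. Speed limits (rad/s): [2.57, 2.57, 3.14, 3.14, 3.14, 3.14].

### API

Orientations are given as [roll, pitch, yaw] about the fixed x, y, z axes, in that order (R = Rz(yaw) Ry(pitch) Rx(roll)).
In Python, from bench import bot, solve_ik, imaging gives the robot as it stands. Calls block until the motion is done:
- bot.move_ptp(position, orientation): joint-space move of the TCP to a pose.
- bot.movel(position, rot=None, max_speed=150, threshold=None): straight line of the TCP; rot=None keeps the orientation; max_speed is the mean speed in mm/s. With threshold (N) it stops when the force on the tool has changed by that much, and returns True; else False.
- bot.move_j(angles): joint-space move.
- bot.grip(opening, effort=None): opening from 0.0 (shut) to 1.0 (fully open); effort is the grip in N (None keeps the last); returns when the fingers have stopped.
- bot.dwell(seconds).
- solve_ik(position, orientation): joint angles nearest the present ones, or None.
- bot.get_state(): the state.
- imaging.capture(name): name is "scene" or "top"; returns the picture (384x512x3 uint8, blue, green, red); there is no depth.
- imaging.camera_model(name): a dict with "K" (3x3 intrinsics, pixels), "k1" (the pictures are not rectified: a ray, as slopes to the right and down, at radius r is drawn at 1 + k1 r^2 times it, then the intrinsics apply), "position" and "rotation" of the camera in the world. Camera axes: x right, y up, looking along -z (the intrinsics and any distortion apply to the point x, -y, -z); pixel columns grow to the right and rows downward; lengths in mm; the calibration is good to about 2 mm. A picture is of the moment at which its call begins. camera_model takes no time and is no camera call.
A pose or a line that the arm cannot do raises bot.IKError and nothing moves.
- bot.sign_off(): hands the job in, once; it reports no verdict.
The state is a dict: "t": time; "qpos": joint angles; "joint_velocities": joint speeds; "effort": joint torques, N m; "tcp_pos": TCP position; "orientation": TCP orientation; "contact_force": force on the tool from outside, world axes, zero at the start; "wrist_torque": the same for the moment, N m; "opening": opening from 0.0 (shut) to 1.0 (fully open).
Only numpy, scipy, OpenCV 4.12 (cv2) and the standard library are available. Lean on these libraries where they do the work, as an engineer would, in place of code of your own. Each camera call takes 0.05 s, during which the arm holds its last target.

## Working session

There is one attempt and no reset: what is moved stays moved. The work goes in short steps, each a Python script; the robot and the scene stay as the last script left them, time stands still between calls to the robot, and variables do not carry over. Pictures are saved under pics/ and viewed, and the job is handed in when it is done.

```bash
ls; mkdir -p pics
python3 - <<'E'
from bench import bot, solve_ik, imaging
import cv2
for n in ("scene","top"):
    im=imaging.capture(n); cv2.imwrite(f"pics/{n}0.png",im)
    print(n,imaging.camera_model(n))
print(bot.get_state())
E
```

```text
pics
scene {'K': array([[347.3312372 ,   0.        , 252.77340626],
       [  0.        , 347.3312372 , 195.70104971],
       [  0.        ,   0.        ,   1.        ]]), 'k1': 0.023153165054890186, 'position': array([ 46.2965026 ,  97.1589897 , 873.25124927]), 'rotation': array([ 0.58750206, -0.01256119, -1.77684298])}
top {'K': array([[369.80246947,   0.        , 260.29318913],
       [  0.        , 369.80246947, 194.80892863],
       [  0.        ,   0.        ,   1.        ]]), 'k1': 0.0006497179809473169, 'position': array([ 290.57611533,  -50.53444239, 1028.69291161]), 'rotation': array([ 0.27479067, -0.00325435, -1.35579155])}
{'t': 0.1, 'qpos': array([-1.34419764e+00,  3.26861297e-01, -1.93439828e-01,  1.05198594e+00,
       -1.59128277e-05,  1.43659203e+00]), 'joint_velocities': array([-3.38761874e-04, -1.88477494e-03,  3.53779523e-03, -8.46551757e-05,
       -1.34080571e-03, -1.26895250e-03]), 'effort': array([ 8.22107486e-04, -4.44238937e+01,  2.63037390e+01,  7.87953293e-03,
       -1.08723304e-04,  8.45072918e-07]), 'tcp_pos': array([ 194.05962739, -514.11524243,  238.6014499 ]), 'orientation': array([-3.14011319e+00, -1.83693891e-04,  3.60802856e-01]), 'contact_force': array([ 0.10169576, -0.48742326, -0.35098414]), 'wrist_torque': array([ 0.08056448, -0.00250527,  0.00599809]), 'opening': 1.0012350196983435}
```

View pics/scene0.png

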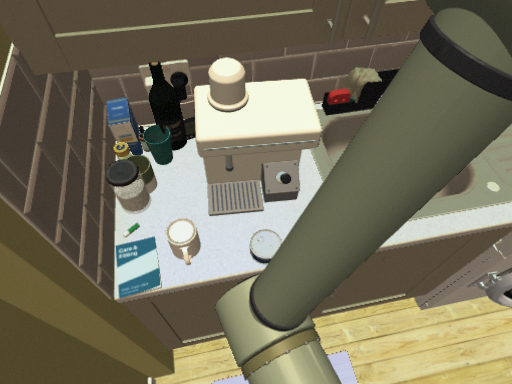

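View pics/top0.png

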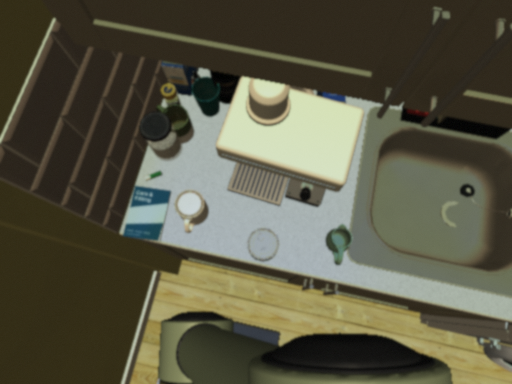

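The top view shows the green jug at about (340,243), the tin at (263,244), the mug at (190,207), the tray at (258,182) and the knob at (306,193). I'll enlarge these areas.

```bash
cat > h.py <<'E'
import numpy as np, cv2
from bench import bot, solve_ik, imaging
from scipy.spatial.transform import Rotation as Ro
def cam(n):
    m=imaging.camera_model(n); return m, Ro.from_euler('xyz',m['rotation']).as_matrix()
def proj(n,P):
    m,R=cam(n); q=(np.atleast_2d(P)-m['position'])@R
    x=q[:,0]/-q[:,2]; y=-q[:,1]/-q[:,2]
    f=1+m['k1']*(x*x+y*y); K=m['K']
    return np.c_[K[0,0]*x*f+K[0,2],K[1,1]*y*f+K[1,2]]
def back(n,uv,z):
    m,R=cam(n); K=m['K']
    p=cv2.undistortPoints(np.array([[uv]],float),K,np.array([m['k1'],0,0,0.]))[0,0]
    d=R@np.array([p[0],-p[1],-1]); return m['position']+d*(z-m['position'][2])/d[2]
def crop(n,src,x0,y0,x1,y1,s,out):
    im=cv2.imread(src)[y0:y1,x0:x1]; im=cv2.resize(im,None,fx=s,fy=s,interpolation=cv2.INTER_CUBIC)
    for x in range((x0+9)//10*10,x1,10):
        cv2.line(im,((x-x0)*s,0),((x-x0)*s,6),(0,0,255),1)
        if x%20==0: cv2.putText(im,str(x),((x-x0)*s-10,18),0,.4,(0,0,255),1)
    for y in range((y0+9)//10*10,y1,10):
        cv2.line(im,(0,(y-y0)*s),(6,(y-y0)*s),(0,0,255),1)
        if y%20==0: cv2.putText(im,str(y),(8,(y-y0)*s+4),0,.4,(0,0,255),1)
    cv2.imwrite(out,im)
def X(st,p):  # station -> world ; st=(x,y,yaw)
    R=Ro.from_euler('z',st[2]).as_matrix(); return np.atleast_2d(p)@R.T+np.array([st[0],st[1],0])
E
python3 - <<'E'
from h import *
print(back('top',(340,243),40),back('top',(263,244),40),back('top',(190,207),60),back('top',(258,182),12))
crop('top','pics/top0.png',210,70,370,220,5,'pics/c1.png')
crop('top','pics/top0.png',310,210,370,280,8,'pics/c2.png')
crop('scene','pics/scene0.png',185,80,335,225,5,'pics/c3.png')
E
```

```text
[ 478.21465905 -231.59426057   40.        ] [431.44497694 -30.48299634  40.        ] [484.12783662 182.39574283  60.        ] [607.40019948  22.03781613  12.        ]
```

View pics/c1.png

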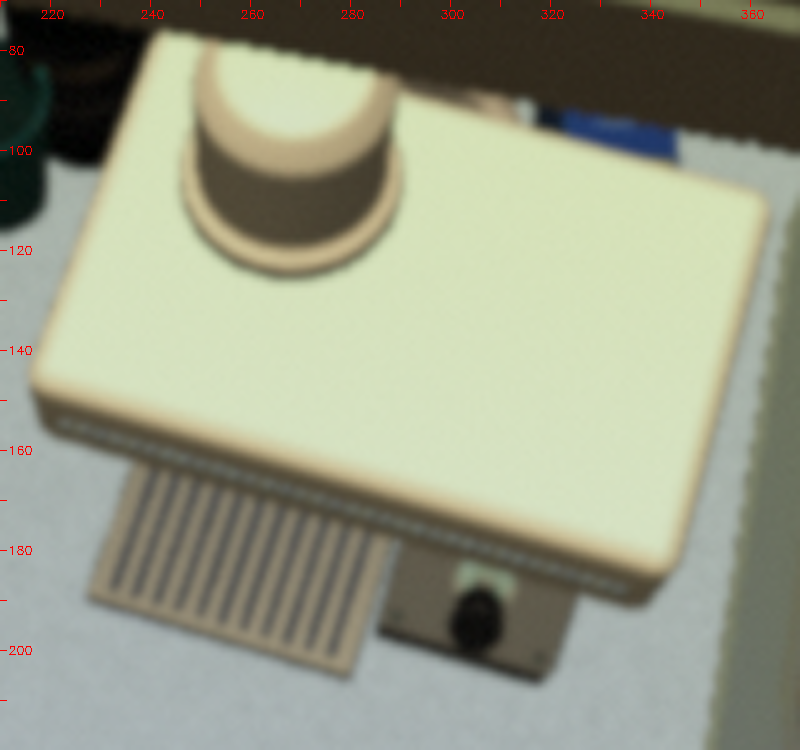

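View pics/c2.png

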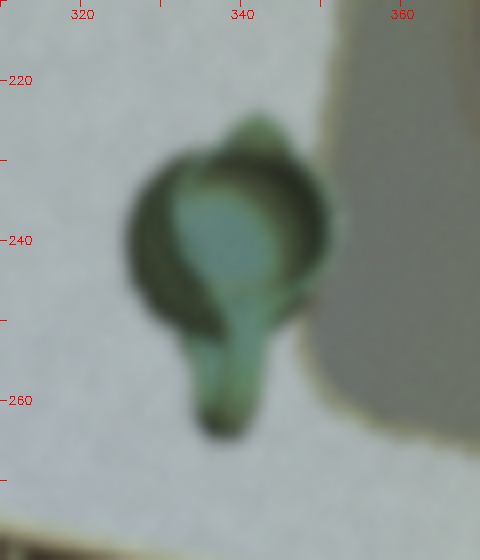

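View pics/c3.png

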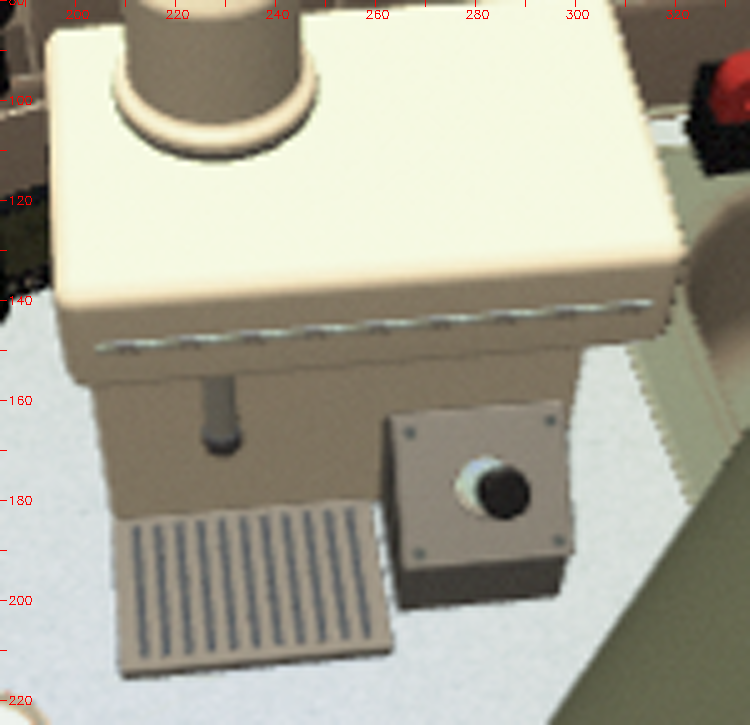

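Run:
```python
from h import *
from scipy.optimize import least_squares
obs=[('top',(-10,140,12),(228,189.5)),('top',(-10,-20,12),(280,204)),
('scene',(-10,140,12),(209.5,213.5)),('scene',(-10,-20,12),(263.5,209)),('scene',(100,140,12),(208,183.5)),('scene',(100,-20,12),(261,180.5)),
('top',(-12,140,260),(219,156)),('top',(-12,-140,260),(339,191)),('scene',(-12,140,260),(200,156)),('scene',(-12,-140,260),(318,148)),
('scene',(50,70,139),(229.3,168.5))]
def f(s):
    return np.concatenate([proj(n,X(s,p))[0]-np.array(o) for n,p,o in obs])
r=least_squares(f,[600,20,-.25],loss='soft_l1',x_scale=[10,10,.1]); print(r.x)
for o,e in zip(obs,r.fun.reshape(-1,2)) : print(o[0],o[1],f(r.x).reshape(-1,2)[obs.index(o)].round(1))
st=r.x
print('spot',X(st,(50,70,12)))
# jug: bowl rim z 85 radius 33.5, handle
rim=cv2.fitEllipse(np.array([(325.7,240),(351,239),(338.5,229),(335,250)]+[(329,247),(347,248),(330,233),(347.5,231)],np.float32)); print(rim)
print('bowl',back('top',(338.5,239),83), 'lip',back('top',(342,224),83),'handle end',back('top',(337.5,264),75))
```

```text
[ 5.68439663e+02 -3.57257690e+01 -8.57263451e-02]
top (-10, 140, 12) [-0.9 -1.4]
top (-10, -20, 12) [0.6 0.2]
scene (-10, 140, 12) [-0.3 -0.1]
scene (-10, -20, 12) [ 0.8 -1. ]
scene (100, 140, 12) [-0.7 -1. ]
scene (100, -20, 12) [-1.7 -2.7]
top (-12, 140, 260) [-1.4  0.7]
top (-12, -140, 260) [1.  1.7]
scene (-12, 140, 260) [-0.8  2.4]
scene (-12, -140, 260) [1.5 0.2]
scene (50, 70, 139) [ 0.6 -1. ]
spot [[624.24954688  29.73610414  12.        ]]
((338.8256530761719, 239.75741577148438), (21.436851501464844, 25.5792293548584), 78.98926544189453)
bowl [ 479.43038364 -218.33840041   83.        ] lip [ 520.17110675 -221.07119441   83.        ] handle end [ 417.17560454 -227.32945222   75.        ]
```

Run:
```python
from h import *
from scipy.optimize import least_squares
obs=[('top',(-10,140,12),(228,189.5),1),('top',(-10,-20,12),(280,204),1),
('scene',(-10,140,12),(209.5,213.5),1),('scene',(-10,-20,12),(263.5,209),1),('scene',(100,140,12),(208,183.5),.7),('scene',(100,-20,12),(261,180.5),.5),
('scene',(50,70,139),(229.3,168.5),1)]
def f(s):
    return np.concatenate([w*(proj(n,X(s,p))[0]-np.array(o)) for n,p,o,w in obs])
r=least_squares(f,[568,-35,-.09],x_scale=[10,10,.1]); st=r.x;print(st)
for o,e in zip(obs,r.fun.reshape(-1,2)) : print(o[0],o[1],e.round(1))
print('spot',X(st,(50,70,12)))
def linesfor(st):
    L=[]
    b=lambda x0,x1,y0,y1,z:[(x0,y0,z),(x1,y0,z),(x1,y1,z),(x0,y1,z),(x0,y0,z)]
    L.append(b(-10,100,-20,140,12)); L.append([(-12,140,260),(-12,-140,260)])
    t=np.linspace(0,6.3,40); L.append([(50+10.5*np.cos(a),70+10.5*np.sin(a),139) for a in t])
    L.append(b(100,100.1,-125,-25,0))
    return L
for n,(x0,y0,x1,y1) in (('top',(210,140,370,250)),('scene',(185,120,335,225))):
    im=cv2.imread(f'pics/{n}0.png')[y0:y1,x0:x1]; im=cv2.resize(im,None,fx=5,fy=5,interpolation=cv2.INTER_CUBIC)
    for l in linesfor(st):
        p=((proj(n,X(st,np.array(l)))-[x0,y0]+.5)*5).round().astype(np.int32); cv2.polylines(im,[p],False,(0,0,255),1)
    cv2.imwrite(f'pics/ov_{n}.png',im)
# knob triangulation from flange centre
def ray(n,uv):
    a=back(n,uv,0);m,_=cam(n); return m['position'],(a-m['position'])/np.linalg.norm(a-m['position'])
A=np.zeros((3,3));b=np.zeros(3)
for n,uv in (('scene',(285.5,178.3)),('top',(305,194.5))):
    c,d=ray(n,uv);M=np.eye(3)-np.outer(d,d);A+=M;b+=M@c
print('knob flange',np.linalg.solve(A,b))
k=np.linalg.solve(A,b); print(proj('scene',k),proj('top',k), 'in station', Ro.from_euler('z',-st[2]).apply(k-[st[0],st[1],0]))
```

```text
[ 5.66052750e+02 -3.54758926e+01 -8.67832178e-02]
top (-10, 140, 12) [-1.1 -0.7]
top (-10, -20, 12) [0.4 0.9]
scene (-10, 140, 12) [-0.3  0.5]
scene (-10, -20, 12) [ 0.9 -0.3]
scene (100, 140, 12) [-0.4 -0.3]
scene (100, -20, 12) [-0.8 -1. ]
scene (50, 70, 139) [ 0.6 -0.4]
spot [[621.93178758  29.92695998  12.        ]]
knob flange [ 562.18067109 -108.83067582  135.62747158]
[[285.6230861  178.33663864]] [[304.89669198 194.41261403]] in station [  2.50046958 -73.41433689 135.62747158]
```

View pics/ov_top.png

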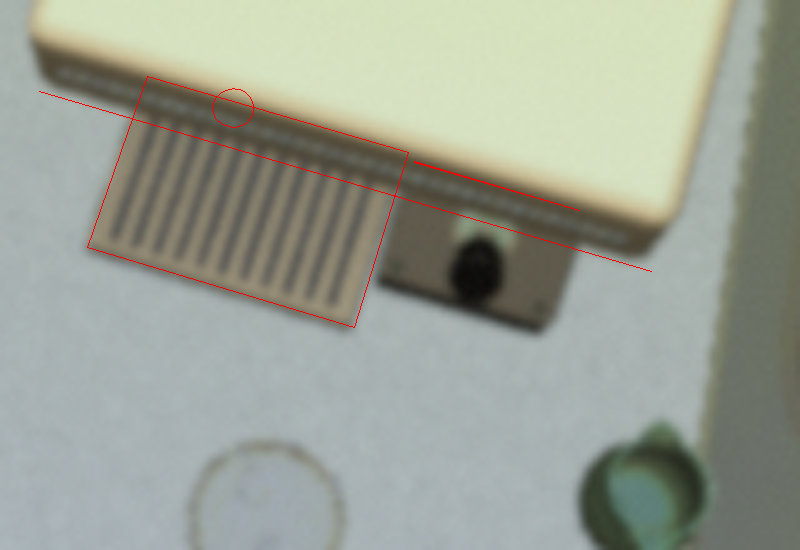

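View pics/ov_scene.png

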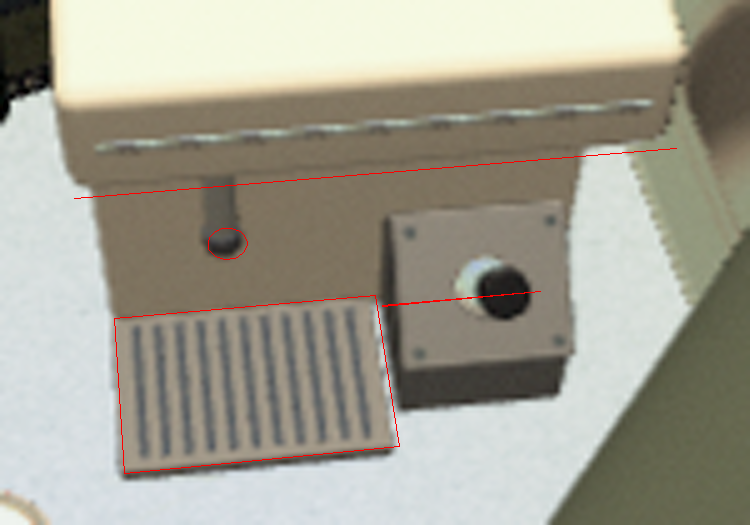

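The tray outline fits in both views, with residuals of 1 px or less, and the knob triangulates to station y -73 (expected -75). Next I'll fit the jug with an outline overlay.

```bash
cat >> h.py <<'E'
def juglines():
    t=np.linspace(0,2*np.pi,40); c=lambda z,r:np.c_[r*np.cos(t),17+r*np.sin(t),0*t+z]
    b=lambda z:np.array([(-6,-52,z),(6,-52,z),(6,-35,z),(-6,-35,z),(-6,-52,z)],float)
    return [c(85,33.5),c(0,30),b(25),b(83),np.array([(-6,-52,25),(-6,-52,83.]),np.array([(6,-52,25),(6,-52,83.])]
def jugov(n,src,bowl,th,out,box,s=8,z0=0):
    # th: world yaw of jug frame; bowl: world xy of bowl axis
    x0,y0,x1,y1=box; im=cv2.resize(cv2.imread(src)[y0:y1,x0:x1],None,fx=s,fy=s,interpolation=cv2.INTER_CUBIC)
    R=Ro.from_euler('z',th).as_matrix()
    for l in juglines():
        P=(l-[0,17,0])@R.T+[bowl[0],bowl[1],z0]
        p=((proj(n,P)-[x0,y0]+.5)*s).round().astype(np.int32); cv2.polylines(im,[p],False,(0,0,255),1)
    cv2.imwrite(out,im)
E
python3 - <<'E'
from h import *
jugov('top','pics/top0.png',(478,-219),-np.pi/2+0.06,'pics/j1.png',(310,210,370,280))
E
```

```text
Traceback (most recent call last):
  File "h.py", line 29
    return [c(85,33.5),c(0,30),b(25),b(83),np.array([(-6,-52,25),(-6,-52,83.]),np.array([(6,-52,25),(6,-52,83.])]
                                                                            ^
SyntaxError: closing parenthesis ']' does not match opening parenthesis '('
```

```bash
sed -i 's/83\.\])/83.)])/g' h.py
python3 - <<'E'
from h import *
jugov('top','pics/top0.png',(478,-219),-np.pi/2+0.06,'pics/j1.png',(310,210,370,280))
E
```

```text
(no output)
```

View pics/j1.png

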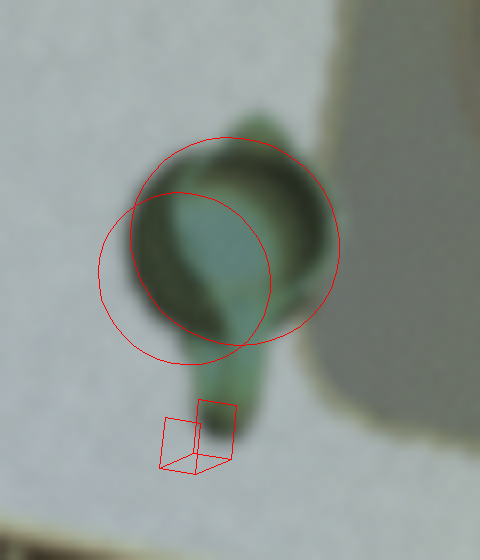

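```bash
sed -i 's/return \[c(85,33.5),c(0,30)/return [c(85,27),c(45,33.5),np.array([(0,17,85.),(0,55,85)]),np.array([(0,17,80.),(0,-52,80)])/' h.py
python3 - <<'E'
from h import *
b=back('top',(341.,239.7),85);l=back('top',(310+258/8-.5,210+112/8-.5),85);h=back('top',(310+240/8,210+420/8),80)
print(b,l,h)
for v in (l-b,b-h,l-h): print(np.arctan2(v[1],v[0]),np.hypot(v[0],v[1]))
jugov('top','pics/top0.png',b[:2],-np.pi/2+np.arctan2((l-h)[1],(l-h)[0]),'pics/j2.png',(310,210,370,280))
E
```

```text
[ 478.61805725 -224.53631277   85.        ] [ 520.8525498  -219.87188847   85.        ] [ 421.58116074 -232.00765853   80.        ]
0.1099953437091406 42.491283986572874
0.13024985290154784 57.524156417024905
0.12164483140377154 100.01042746309531
```

View pics/j2.png

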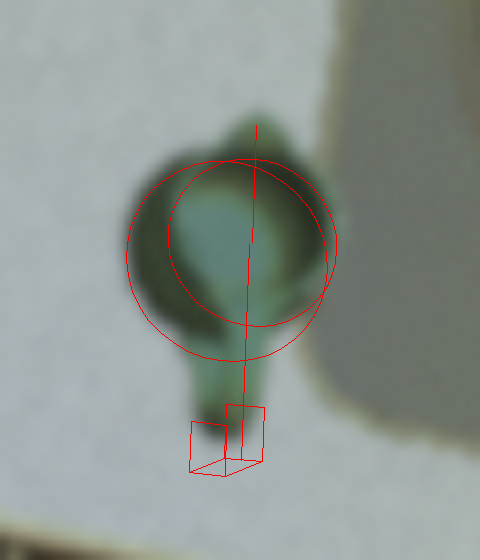

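```bash
python3 - <<'E'
from h import *
q=bot.get_state()['qpos'].copy(); q[0]=-1.75; bot.move_j(q)
for n in ('scene','top'): cv2.imwrite(f'pics/{n}1.png',imaging.capture(n))
print(bot.get_state()['t'])
print(proj('scene',[(478,-222,40)]))
E
python3 - <<'E'
from h import *
u=proj('scene',[(478,-222,40)])[0].astype(int)
crop('scene','pics/scene1.png',u[0]-35,u[1]-35,u[0]+35,u[1]+35,8,'pics/c4.png')
jugov('scene','pics/scene1.png',(480,-223),-np.pi/2+.12,'pics/j3.png',(u[0]-35,u[1]-35,u[0]+35,u[1]+35))
E
```

```text
1.0917
[[329.64865535 216.3284958 ]]
```

View pics/c4.png

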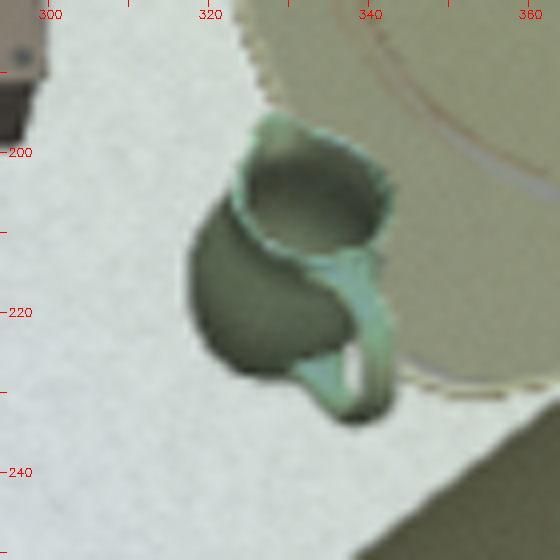

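View pics/j3.png

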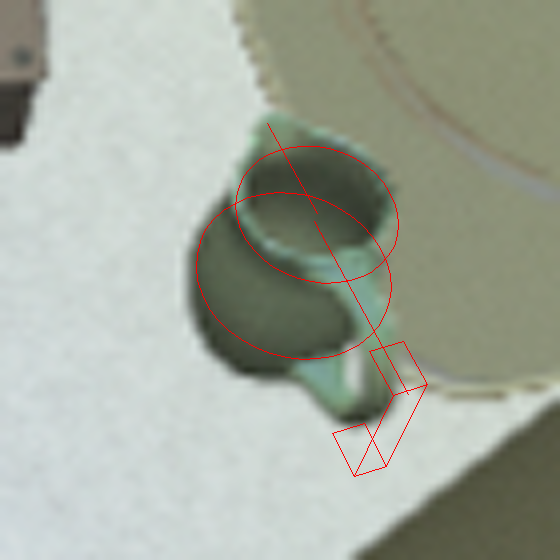

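View pics/scene1.png

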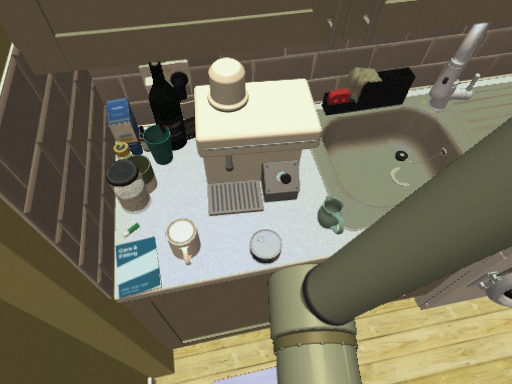

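```bash
cat >> h.py <<'E'
def tri(uvs,uvt):
    A=np.zeros((3,3));b=np.zeros(3)
    for n,uv in (('scene',uvs),('top',uvt)):
        c=cam(n)[0]['position'];d=back(n,uv,0)-c;d/=np.linalg.norm(d);M=np.eye(3)-np.outer(d,d);A+=M;b+=M@c
    p=np.linalg.solve(A,b); return p,proj('scene',p)[0]-uvs,proj('top',p)[0]-uvt
E
python3 - <<'E'
from h import *
np.set_printoptions(precision=1,suppress=True)
print(*tri((328.2,194.5),(341.7,223.5)))
print(*tri((333.2,204.9),(341.,239.)))
print(*tri((338.8,233.3),(336.7,264)))
E
```

```text
[ 518.7 -219.9   90.7] [-0.5 -0.1] [0.4 0.4]
[ 478.1 -220.7   99.4] [0.4 0.1] [-0.3 -0.3]
[ 422.3 -230.6   39.3] [0.6 0.2] [-0.4 -0.4]
```

```bash
sed -i 's/c(85,27),c(45,33.5)/c(85,24),c(30,33.5),c(50,32)/' h.py
python3 - <<'E'
from h import *
for n,b in (('scene',(294,181,364,251)),('top',(310,210,370,280))):
    jugov(n,f'pics/{n}1.png',(486,-222.5),-np.pi/2+.11,f'pics/j4{n}.png',b,7)
a=cv2.imread('pics/j4scene.png');b=cv2.imread('pics/j4top.png'); cv2.imwrite('pics/j4.png',np.hstack([a[:490],b[:490,:310]]) if 0 else np.hstack([a,b[:490]])[:600,:800])
E
```

```text
(no output)
```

View pics/j4.png

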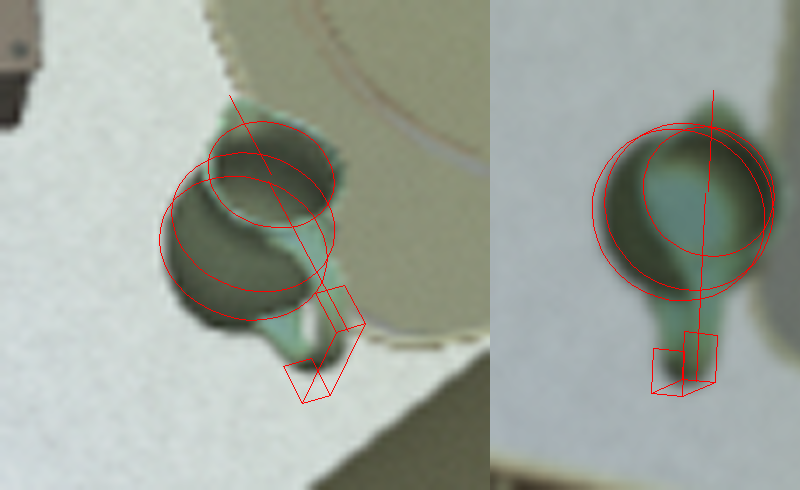

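The overlay agrees in both views: bowl axis at about (486,-225), handle yaw offset about 0.115. I'll plan the grasp with the tool leaned back 35°.

```bash
cat >> h.py <<'E'
ST=(566.5,-35.4,-0.087)
def tool(yaw,lean,s=1):
    f=np.array([np.cos(yaw),np.sin(yaw),0]);z=np.sin(lean)*f-np.array([0,0,np.cos(lean)])
    y=s*np.array([-f[1],f[0],0]); R=np.c_[np.cross(y,z),y,z]; return z,Ro.from_matrix(R).as_euler('xyz')
L=np.radians(35)
def jugtcp(bowl,zb,yaw,s,lean=L,ext=0):
    """TCP pose for jug bowl at xy, base z, forward yaw"""
    z,o=tool(yaw,lean,s); f=np.array([np.cos(yaw),np.sin(yaw),0])
    h=np.array([bowl[0],bowl[1],zb+52.])-62.5*f
    return h+z*(11-ext),o
E
python3 - <<'E'
from h import *
np.set_printoptions(precision=2,suppress=True)
spot=X(ST,(50,70,12))[0]; print('spot',spot)
for s in (1,-1):
  print(s)
  for a in [((486,-225),0,.115,120),((486,-225),0,.115,0),((470,-225),100,.115,0),((460,30),80,-.087,0),(spot[:2]-[140,0],22,-.087,0),(spot[:2],12,-.087,0)]:
    p,o=jugtcp(*a[:3],s,ext=a[3]); print(p,o,solve_ik(p,o))
  # knob
  kp=X(ST,(11.5,-75,125))[0]; z,o=tool(ST[2],np.radians(40),s)
  for d in (-150,11,-14): print('k',kp+z*d,solve_ik(kp+z*d,o))
E
```

```text
spot [622.39  29.99  12.  ]
1
[ 361.81 -239.35  141.29] [-3.14  0.61 -3.03] [-1.16  0.08 -1.    0.3   0.58 -1.21]
[ 430.18 -231.45   42.99] [-3.14  0.61 -3.03] [-0.97  0.38 -1.04 -0.17  0.53 -1.  ]
[ 414.18 -231.45  142.99] [-3.14  0.61 -3.03] [-1.01  0.11 -0.96  0.21  0.54 -1.04]
[404.02  34.88 122.99] [3.14 0.61 3.05] None
[426.42  34.87  64.99] [3.14 0.61 3.05] None
[566.42  34.87  54.99] [3.14 0.61 3.05] [-0.06  0.4  -1.03 -0.46 -0.02  0.02]
k [ 475.39 -102.74  239.91] [-0.54 -0.2  -1.03  0.1   0.29 -0.36]
k [ 578.48 -111.73  116.57] [-0.42  0.28 -1.01 -0.38  0.21 -0.26]
k [ 562.47 -110.33  135.72] [-0.44  0.2  -1.02 -0.32  0.22 -0.27]
-1
[ 361.81 -239.35  141.29] [ 3.14 -0.61  0.11] [-1.16  0.08 -1.    0.3   0.58  1.93]
[ 430.18 -231.45   42.99] [ 3.14 -0.61  0.11] [-0.97  0.38 -1.04 -0.17  0.53  2.14]
[ 414.18 -231.45  142.99] [ 3.14 -0.61  0.11] [-1.01  0.11 -0.96  0.21  0.54  2.1 ]
[404.02  34.88 122.99] [ 3.14 -0.61 -0.09] None
[426.42  34.87  64.99] [ 3.14 -0.61 -0.09] None
[566.42  34.87  54.99] [ 3.14 -0.61 -0.09] [-0.06  0.4  -1.03 -0.46 -0.02 -3.12]
k [ 475.39 -102.74  239.91] [-0.54 -0.2  -1.03  0.1   0.29  2.78]
k [ 578.48 -111.73  116.57] [-0.42  0.28 -1.01 -0.38  0.21  2.88]
k [ 562.47 -110.33  135.72] [-0.44  0.2  -1.02 -0.32  0.22  2.87]
```

Run:
```python
from h import *
for lean in (25,30,35,40):
  for zb in (22,60,110):
    r=[]
    for y in (-225,-150,-80,-30,30):
      for yaw in (-.087,):
        ok=[x for x in range(380,640,10) if solve_ik(*jugtcp((x,y),zb,yaw if y>-200 else .115,1,np.radians(lean))) is not None]
        r.append((y,min(ok) if ok else None, max(ok) if ok else None))
    print(lean,zb,r)
```

```text
25 22 [(-225, 380, 630), (-150, 380, 630), (-80, 420, 630), (-30, 430, 630), (30, 430, 630)]
25 60 [(-225, 380, 630), (-150, 380, 630), (-80, 380, 630), (-30, 400, 630), (30, 400, 630)]
25 110 [(-225, 380, 630), (-150, 380, 630), (-80, 380, 630), (-30, 380, 630), (30, 380, 630)]
30 22 [(-225, 380, 630), (-150, 420, 630), (-80, 460, 630), (-30, 470, 630), (30, 470, 630)]
30 60 [(-225, 380, 630), (-150, 380, 630), (-80, 430, 630), (-30, 440, 630), (30, 440, 630)]
30 110 [(-225, 380, 630), (-150, 380, 630), (-80, 380, 630), (-30, 380, 630), (30, 380, 630)]
35 22 [(-225, 380, 630), (-150, 470, 630), (-80, 500, 630), (-30, 510, 630), (30, 510, 630)]
35 60 [(-225, 380, 630), (-150, 430, 630), (-80, 480, 630), (-30, 490, 630), (30, 490, 630)]
35 110 [(-225, 380, 630), (-150, 380, 630), (-80, 420, 630), (-30, 440, 630), (30, 440, 630)]
40 22 [(-225, 380, 630), (-150, 510, 630), (-80, 540, 630), (-30, 550, 630), (30, 550, 630)]
40 60 [(-225, 380, 630), (-150, 480, 630), (-80, 520, 630), (-30, 530, 630), (30, 530, 630)]
40 110 [(-225, 380, 630), (-150, 410, 630), (-80, 480, 630), (-30, 490, 630), (30, 490, 630)]
```

```bash
sed -i 's/^L=np.radians(35)/L=np.radians(30)/' h.py
python3 - <<'E'
from h import *
np.set_printoptions(precision=2,suppress=True)
B=(486.5,-225);yw=.115
p,o=jugtcp(B,0,yw,1,ext=110)
bot.move_ptp(p,o); bot.grip(0.5,40)
p,o=jugtcp(B,0,yw,1,ext=45); bot.movel(p,max_speed=150)
s=bot.get_state(); print(s['t'],s['tcp_pos']-p,s['opening'],s['contact_force'])
for n in ('scene','top'): cv2.imwrite(f'pics/{n}2.png',imaging.capture(n))
crop('top','pics/top2.png',280,200,380,300,6,'pics/c5.png')
crop('scene','pics/scene2.png',280,170,380,270,6,'pics/c6.png')
E
```

```text
4.35 [-0.19  0.35 -0.06] 0.4979522637276123 [-0.62  0.23  0.87]
```

View pics/c5.png

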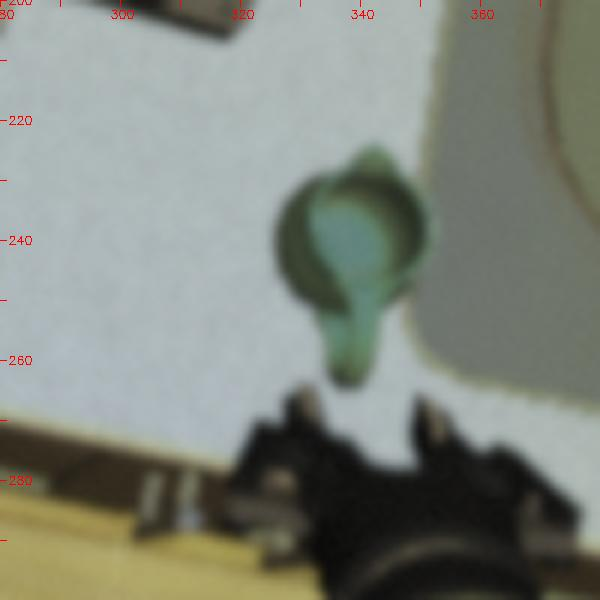

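View pics/c6.png

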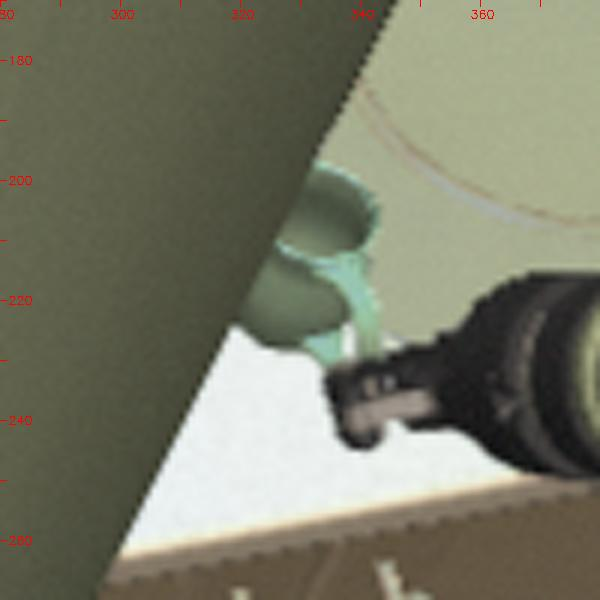

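The fingers straddle the handle line evenly: tips at (330,265) and (350,267), handle end at (338,263) in the top view. I'll move in and grip.

Run:
```python
from h import *
np.set_printoptions(precision=2,suppress=True)
B=(486.5,-225);yw=.115
p,o=jugtcp(B,0,yw,1,ext=0); print(bot.movel(p,max_speed=80,threshold=8))
s=bot.get_state(); print(s['tcp_pos']-p,s['contact_force'])
bot.grip(0.0,50); s=bot.get_state(); print('open mm',s['opening']*85,s['contact_force'],s['tcp_pos']-p)
cv2.imwrite('pics/top3.png',imaging.capture('top'))
bot.movel(s['tcp_pos']+[0,0,30],max_speed=60)
s=bot.get_state(); print(s['t'],'open mm',s['opening']*85,s['contact_force'])
for n in ('scene','top'): cv2.imwrite(f'pics/{n}4.png',imaging.capture(n))
crop('top','pics/top3.png',290,200,390,300,4,'pics/c5.png')
crop('top','pics/top4.png',290,200,390,300,4,'pics/c6.png')
cv2.imwrite('pics/c7.png',np.hstack([cv2.imread('pics/c5.png'),cv2.imread('pics/c6.png')]))
```

```text
False
[-0.08 -0.05  0.21] [ 0.11 -1.19  0.33]
open mm 11.46420744177805 [-3.68 -0.14  5.26] [ 0.05 -0.4   0.45]
6.2417 open mm 11.673774642446503 [-1.05  0.32 -1.91]
```

View pics/c7.png

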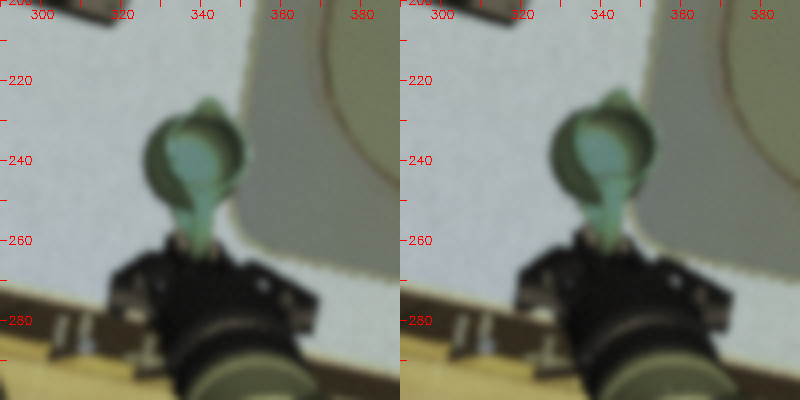

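Run:
```python
from h import *
np.set_printoptions(precision=2,suppress=True)
spot=X(ST,(50,70,12))[0]; yp=ST[2]
for b,z,yw in [((470,-225),100,.115),((470,30),100,yp)]:
    p,o=jugtcp(b,z,yw,1); bot.movel(p,o,max_speed=150)
f=np.array([np.cos(yp),np.sin(yp)])
p,o=jugtcp(spot[:2]-120*f,30,yp,1); bot.movel(p,o,max_speed=100)
s=bot.get_state(); print(s['t'],'open mm',s['opening']*85,s['contact_force'],s['tcp_pos']-p)
for n in ('scene','top'): cv2.imwrite(f'pics/{n}5.png',imaging.capture(n))
b=(spot-120*np.r_[f,0])[:2]
for n in ('scene','top'):
    c=proj(n,[(b[0],b[1],60)])[0].astype(int); print(n,c)
    jugov(n,f'pics/{n}5.png',b,yp-np.pi/2,f'pics/k5{n}.png',(c[0]-50,c[1]-50,c[0]+50,c[1]+50),4,30)
cv2.imwrite('pics/k5.png',np.hstack([cv2.imread('pics/k5scene.png'),cv2.imread('pics/k5top.png')]))
```

```text
9.825 open mm 11.203270859835062 [-0.74 -0.32 -1.92] [-0.03 -0.18  0.16]
scene [234 221]
top [242 211]
```

View pics/k5.png

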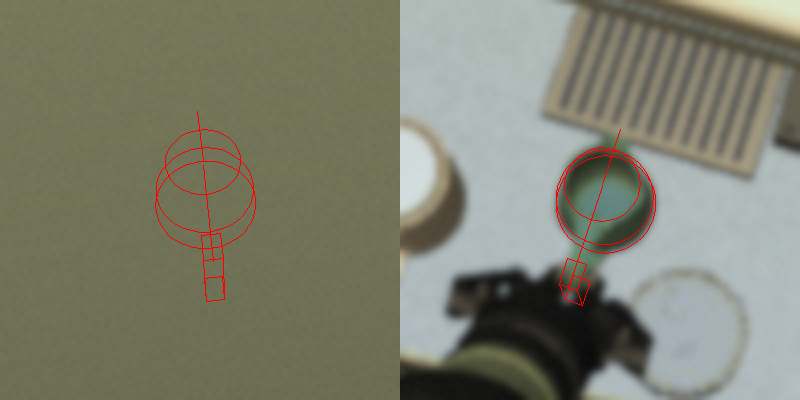

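View pics/top5.png

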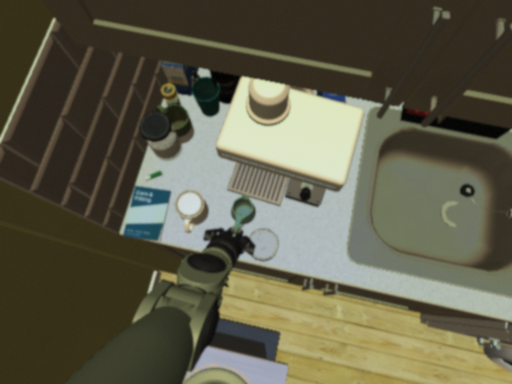

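Run:
```python
from h import *
np.set_printoptions(precision=2,suppress=True)
spot=X(ST,(50,70,12))[0]; yp=ST[2]
f=np.array([np.cos(yp),np.sin(yp)])
p,o=jugtcp(spot[:2]-120*f,20,yp,1); bot.movel(p,o,max_speed=80)
p,o=jugtcp(spot[:2],20,yp,1); print(bot.movel(p,o,max_speed=80,threshold=10))
bot.dwell(.2);s=bot.get_state(); print(s['t'],s['contact_force'],s['tcp_pos']-p)
p,o=jugtcp(spot[:2],9,yp,1); print(bot.movel(p,o,max_speed=15,threshold=3))
s=bot.get_state(); print('stop zb',9+(s['tcp_pos']-p)[2],s['contact_force'],s['opening']*85)
for n in ('scene','top'): cv2.imwrite(f'pics/{n}6.png',imaging.capture(n))
crop('top','pics/top6.png',200,140,320,240,6,'pics/c8.png')
```

```text
False
12.05 [ 0.09 -0.02 -1.88] [-0.24  0.02 -0.01]
True
stop zb 12.487430588798425 [-1.13 -0.47  3.26] 11.53986242143715
```

View pics/c8.png

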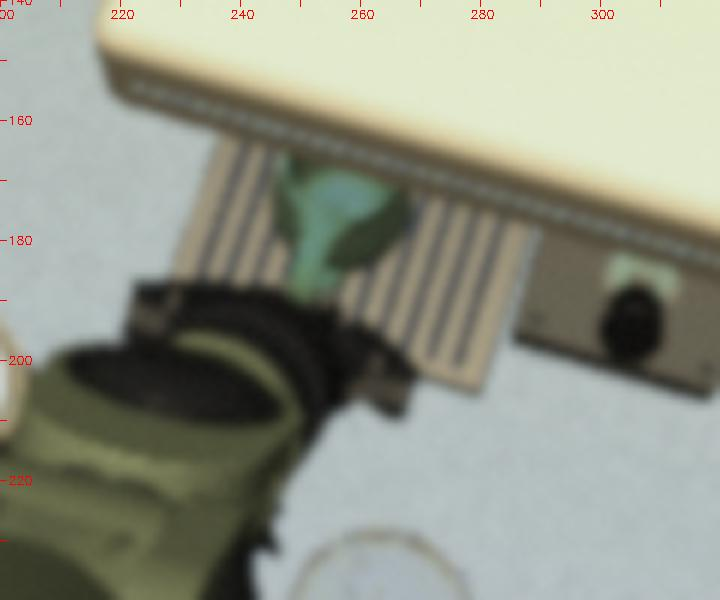

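View pics/scene6.png

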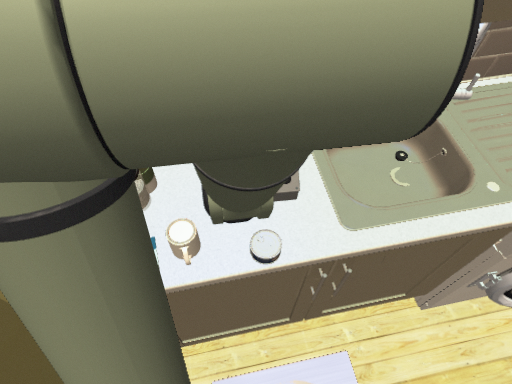

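Contact came at a base height of 12.5 mm, and the bowl sits over the tray's mid-depth. I'll release, back off and look.

Run:
```python
from h import *
np.set_printoptions(precision=2,suppress=True)
bot.grip(0.45); bot.dwell(.3)
z,o=tool(ST[2],L,1); s=bot.get_state(); print(s['contact_force'],s['opening'])
bot.movel(s['tcp_pos']-z*60,max_speed=80); bot.movel(bot.get_state()['tcp_pos']-z*90+[-20,0,0],max_speed=150)
# toward knob pre-pose, back off the station
zk,ok=tool(ST[2],np.radians(40),1); kp=X(ST,(11.5,-75,125))[0]
bot.move_ptp(kp-zk*140+[0,-100,0],ok)
s=bot.get_state(); print(s['t'])
for n in ('scene','top'): cv2.imwrite(f'pics/{n}7.png',imaging.capture(n))
crop('top','pics/top7.png',200,140,320,240,6,'pics/c8.png')
crop('scene','pics/scene7.png',190,120,320,225,6,'pics/c9.png')
```

```text
[-0.19 -0.02 -0.46] 0.45041935471699607
16.0667
```

View pics/c8.png

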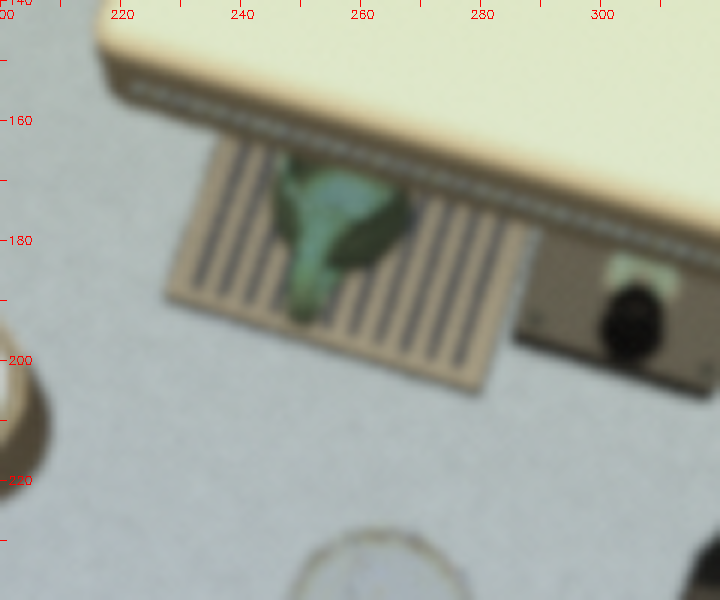

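View pics/c9.png

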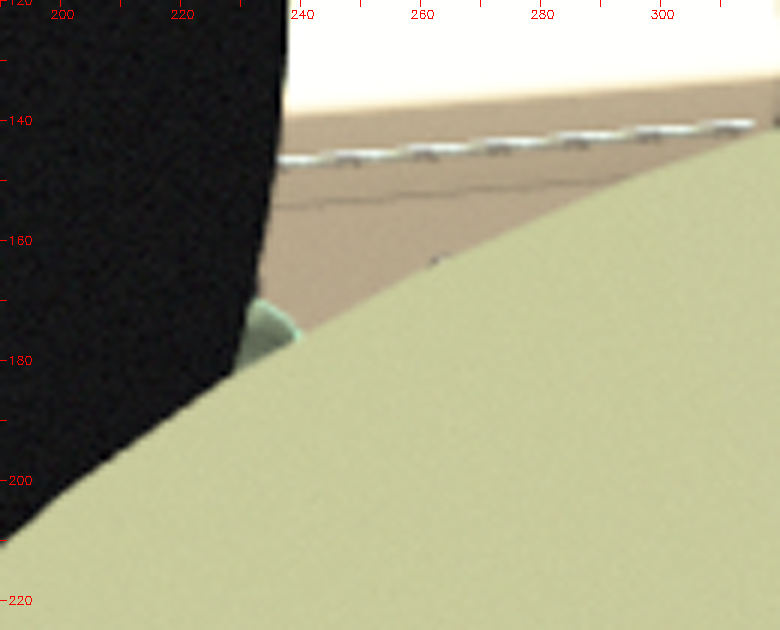

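Run:
```python
from h import *
q=bot.get_state()['qpos'].copy(); print(q); q[0]=-1.5; bot.move_j(q)
print(bot.get_state()['t'])
spot=X(ST,(50,70,12))[0]
for n,b in (('scene',(190,120,310,230)),('top',(200,140,320,250))):
    cv2.imwrite(f'pics/{n}8.png',imaging.capture(n))
    jugov(n,f'pics/{n}8.png',spot[:2],ST[2]-np.pi/2,f'pics/k8{n}.png',b,6,12)
```

```text
[-0.77959473 -0.07020472 -0.93644815  0.13368831  0.4242043  -0.56799732]
17.525
```

View pics/k8scene.png

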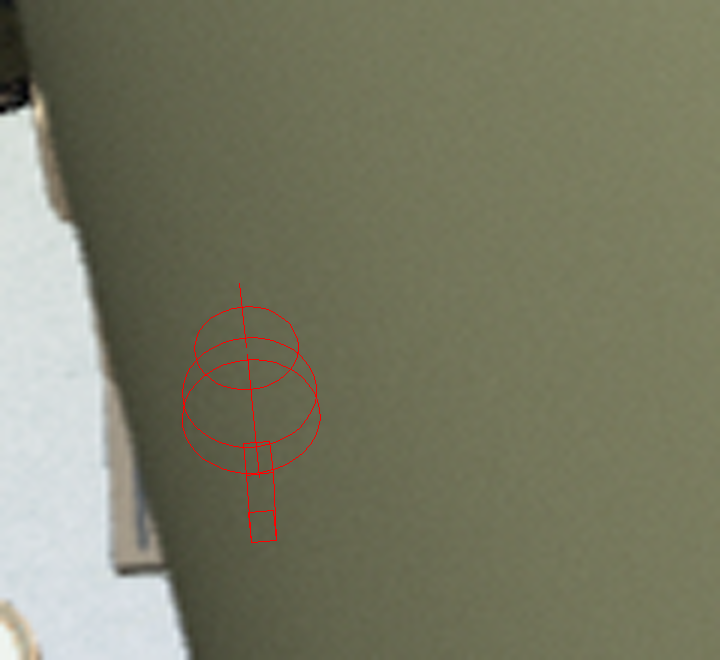

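View pics/k8top.png

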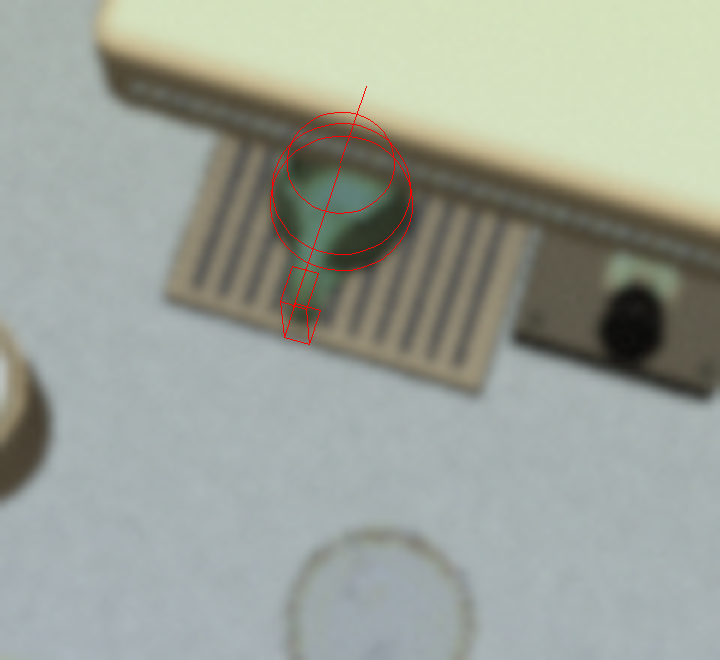

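The jug fits the target overlay in the top view to within about 2 mm. Next I'll refine the knob's position with an overlay.

Run:
```python
from h import *
t=np.linspace(0,2*np.pi,50)
def ov(K,out):
    ims=[]
    for n,src,(x0,y0) in (('scene','scene1',(260,153)),('top','top7',(280,170))):
        s=8;im=cv2.resize(cv2.imread(f'pics/{src}.png')[y0:y0+50,x0:x0+50],None,fx=s,fy=s,interpolation=cv2.INTER_CUBIC)
        a=np.radians(40);ax=np.array([-np.sin(a),0,np.cos(a)]);u=np.array([np.cos(a),0,np.sin(a)]);v=np.array([0,1,0])
        for r,h,c in ((14.5,16,(0,0,255)),(14.5,10,(0,255,255)),(12,-15,(255,0,0))):
            P=np.array(K)+ax*h+r*(np.outer(np.cos(t),u)+np.outer(np.sin(t),v))
            p=((proj(n,X(ST,P))-[x0,y0]+.5)*s).round().astype(np.int32);cv2.polylines(im,[p],True,c,1)
        ims.append(im)
    cv2.imwrite(out,np.hstack(ims))
ov((11.5,-75,125),'pics/kn1.png')
```

```text
(no output)
```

View pics/kn1.png

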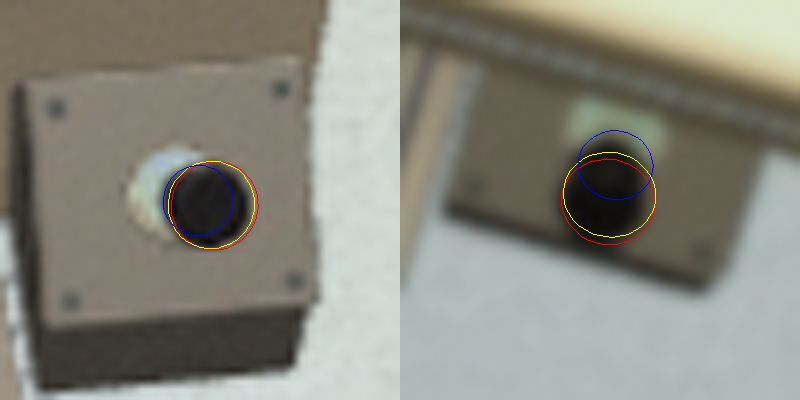

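Run:
```python
from h import *
t=np.linspace(0,2*np.pi,50)
def ov(K,out):
    ims=[]
    for n,src,(x0,y0) in (('scene','scene1',(260,153)),('top','top7',(280,170))):
        s=8;im=cv2.resize(cv2.imread(f'pics/{src}.png')[y0:y0+50,x0:x0+50],None,fx=s,fy=s,interpolation=cv2.INTER_CUBIC)
        a=np.radians(40);ax=np.array([-np.sin(a),0,np.cos(a)]);u=np.array([np.cos(a),0,np.sin(a)]);v=np.array([0,1,0])
        for r,h,c in ((14.5,16,(0,0,255)),(14.5,10,(0,255,255)),(12,-15,(255,0,0))):
            P=np.array(K)+ax*h+r*(np.outer(np.cos(t),u)+np.outer(np.sin(t),v))
            p=((proj(n,X(ST,P))-[x0,y0]+.5)*s).round().astype(np.int32);cv2.polylines(im,[p],True,c,1)
        ims.append(im)
    cv2.imwrite(out,np.hstack(ims))
ov((9.5,-74,126.5),'pics/kn2.png')
```

```text
(no output)
```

View pics/kn2.png

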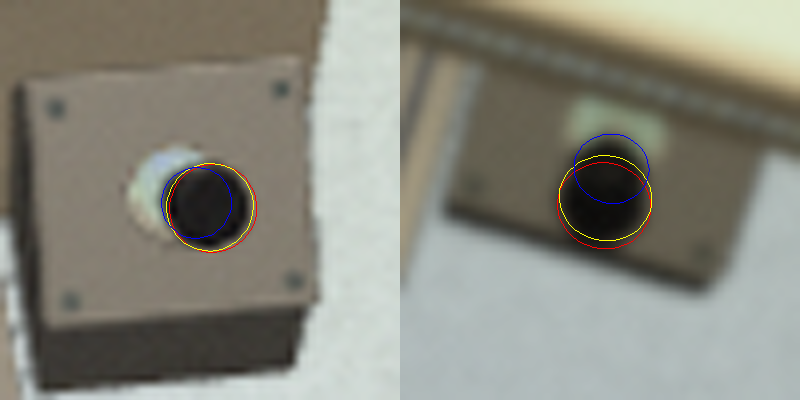

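```bash
echo 'KN=X(ST,(10,-74.5,126))[0]
ZK,OK=tool(ST[2],np.radians(40),1)' >> h.py
python3 - <<'E'
from h import *
np.set_printoptions(precision=2,suppress=True)
bot.move_ptp(KN-ZK*140+[0,-100,0],OK); bot.grip(0.6,60)
bot.movel(KN-ZK*110,max_speed=120)
bot.movel(KN-ZK*60,max_speed=80)
s=bot.get_state();print(s['t'],s['contact_force'])
for n in ('top',): cv2.imwrite(f'pics/{n}9.png',imaging.capture(n))
crop('top','pics/top9.png',255,140,355,240,6,'pics/c10.png')
E
```

```text
21.05 [-0.3  -0.25  0.69]
```

View pics/c10.png

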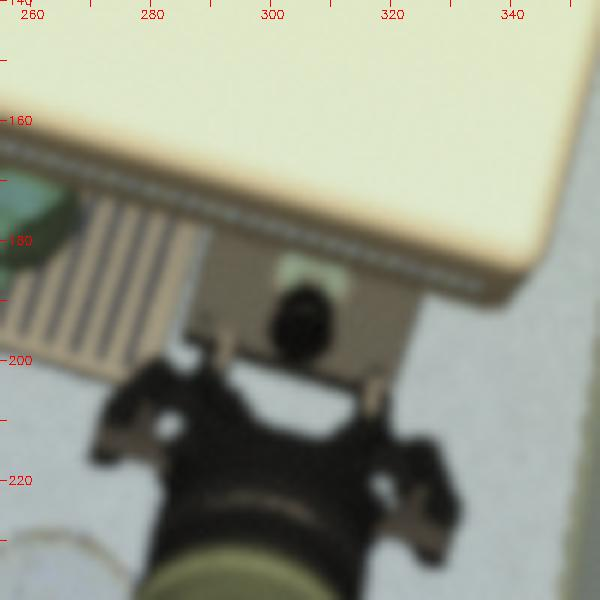

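The fingertips at (292,199) and (318,204) straddle the knob at (305,194). I'll go in, pinch and pull.

Run:
```python
from h import *
np.set_printoptions(precision=2,suppress=True)
p=KN+ZK*11
print(bot.movel(p,max_speed=50,threshold=8)); s=bot.get_state(); print(s['tcp_pos']-p,s['contact_force'])
bot.grip(0.0,40); bot.dwell(.2); s=bot.get_state(); print(s['t'],'open mm',s['opening']*85,s['contact_force'],s['tcp_pos']-p)
cv2.imwrite('pics/top10.png',imaging.capture('top'))
crop('top','pics/top10.png',255,140,355,240,6,'pics/c10.png')
```

```text
False
[-0.03 -0.05  0.27] [-0.7  -0.59  0.44]
23.2167 open mm 26.512918913014946 [-3.94  4.85  5.99] [0.01 1.52 0.47]
```

View pics/c10.png

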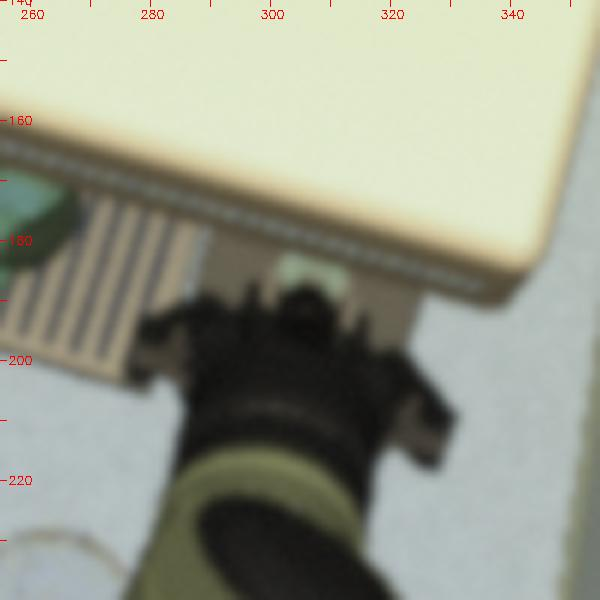

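Run:
```python
from h import *
np.set_printoptions(precision=2,suppress=True)
s0=bot.get_state()['tcp_pos']
p0=KN+ZK*11
for d in (3,6,10,14,18):
    print(d,bot.movel(p0-ZK*d,max_speed=15,threshold=25),end=' ')
    s=bot.get_state(); print('moved',(s0-s['tcp_pos'])@ZK,'F along out',-s['contact_force']@ZK,'open',s['opening']*85)
cv2.imwrite('pics/top11.png',imaging.capture('top'))
crop('top','pics/top11.png',255,140,355,240,6,'pics/c10.png'); print(s['t'])
```

```text
3 False moved 2.5868525815063337 F along out -3.888584878262166 open 26.15442142623275
6 False moved 5.649615500865346 F along out -2.20785340535599 open 26.53459530096248
10 False moved 9.733655526876191 F along out 1.5304738698489786 open 26.419481472472572
14 False moved 13.839738969002832 F along out 3.184823783216699 open 25.9413091942292
18 False moved 17.879100021924344 F along out 4.071604610511789 open 26.577397848032966
25.2167
```

View pics/c10.png

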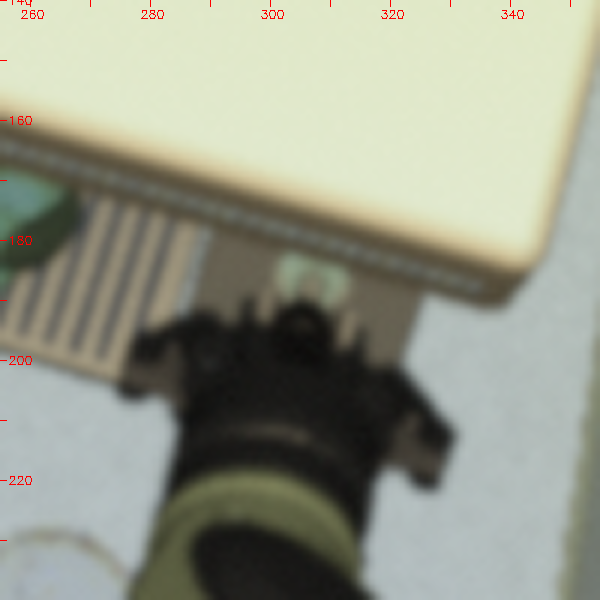

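Run:
```python
from h import *
np.set_printoptions(precision=2,suppress=True)
p0=KN+ZK*11
for d in (19.5,21):
    print(d,bot.movel(p0-ZK*d,max_speed=15,threshold=25),end=' ')
    s=bot.get_state(); print('moved',(p0-s['tcp_pos'])@ZK,'F',s['contact_force'],'F along out',-s['contact_force']@ZK,s['wrist_torque'])
```

```text
19.5 False moved 19.50973032087825 F [ 3.82  5.07 -2.01] F along out -3.7060729263605503 [0.86 0.33 0.72]
21 False moved 20.98940030091436 F [ 3.81  4.19 -1.88] F along out -3.6460002368205715 [0.9  0.36 0.67]
```

Run:
```python
from h import *
np.set_printoptions(precision=2,suppress=True)
bot.movel(KN+ZK*(11-19),max_speed=15); bot.grip(0.6); bot.dwell(.3)
s=bot.get_state(); print(s['opening'],s['contact_force'])
bot.movel(s['tcp_pos']-ZK*70,max_speed=60); bot.movel(KN-ZK*140,max_speed=120)
cv2.imwrite('pics/top12.png',imaging.capture('top'))
bot.move_ptp(KN-ZK*140+[0,-100,0],OK)
q=bot.get_state()['qpos'].copy(); q[0]=-1.5; bot.move_j(q)
bot.move_j([-1.75,.326,-.193,1.052,0,-.5])
for n in ('scene','top'): cv2.imwrite(f'pics/{n}13.png',imaging.capture(n))
s=bot.get_state(); print(s['t'])
crop('top','pics/top13.png',210,140,340,240,6,'pics/c11.png')
crop('scene','pics/scene13.png',190,120,320,225,6,'pics/c12.png')
```

```text
0.602512141060987 [ 0.52 -0.06  0.31]
31.7
```

View pics/c11.png

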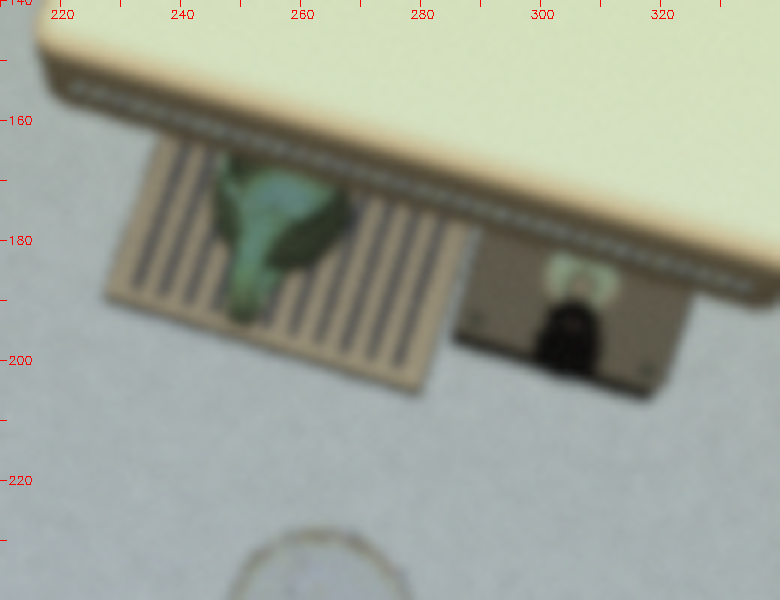

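View pics/c12.png

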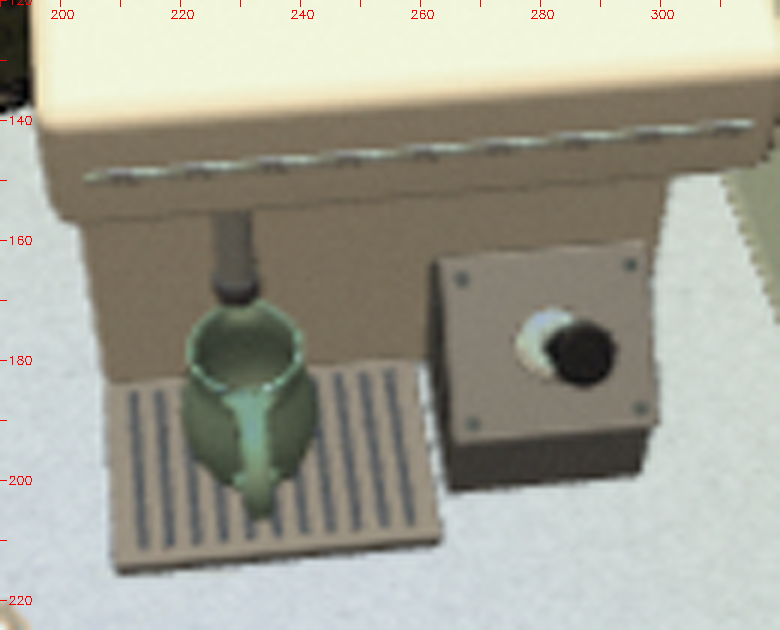

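View pics/scene13.png

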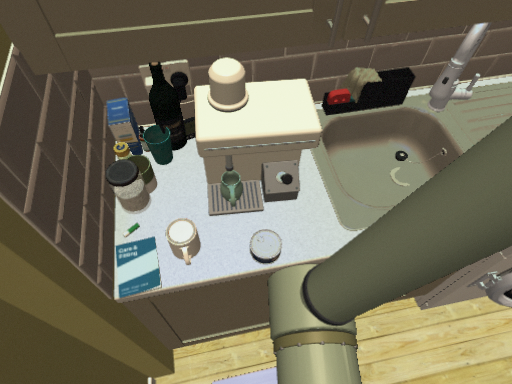

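Run:
```python
from h import *
t=np.linspace(0,2*np.pi,50)
for d in (0,18):
    ims=[]
    for n,src,(x0,y0) in (('scene','scene13',(260,153)),('top','top13',(280,170))):
        s=8;im=cv2.resize(cv2.imread(f'pics/{src}.png')[y0:y0+50,x0:x0+50],None,fx=s,fy=s,interpolation=cv2.INTER_CUBIC)
        a=np.radians(40);ax=np.array([-np.sin(a),0,np.cos(a)]);u=np.array([np.cos(a),0,np.sin(a)]);v=np.array([0,1,0])
        for r,h,c in ((14.5,16,(0,0,255)),(12,-15,(255,0,0))):
            P=np.array((9.5,-74,126.5))+ax*(h+d)+r*(np.outer(np.cos(t),u)+np.outer(np.sin(t),v))
            p=((proj(n,X(ST,P))-[x0,y0]+.5)*s).round().astype(np.int32);cv2.polylines(im,[p],True,c,1)
        ims.append(im)
    cv2.imwrite(f'pics/kd{d}.png',np.hstack(ims))
spot=X(ST,(50,70,12))[0]
jugov('scene','pics/scene13.png',spot[:2],ST[2]-np.pi/2,'pics/k13.png',(190,140,290,225),7,12)
```

```text
(no output)
```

View pics/kd18.png

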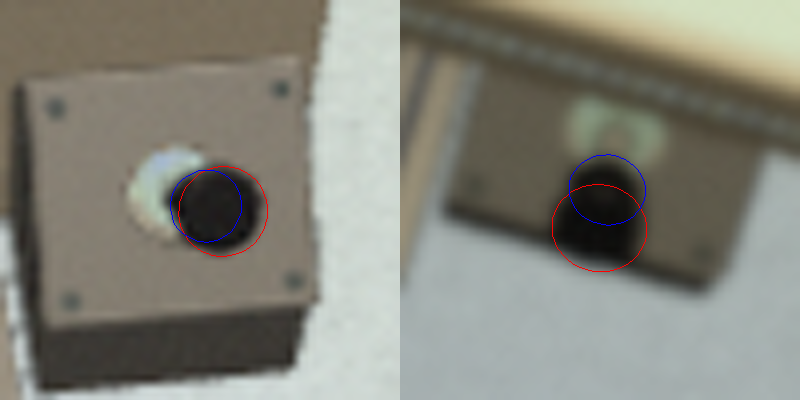

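View pics/k13.png

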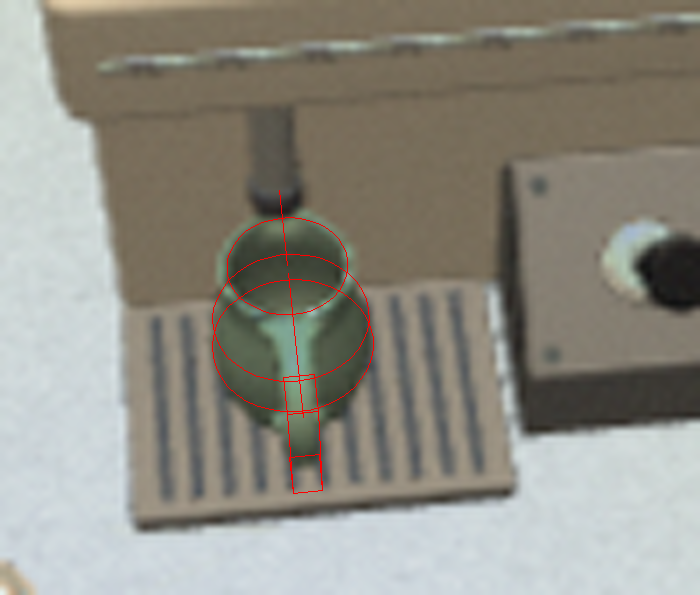

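Run:
```python
from h import *
def c(src,x0,y0,w): return cv2.resize(cv2.imread(f'pics/{src}.png')[y0:y0+w,x0:x0+w],None,fx=380//w,fy=380//w,interpolation=cv2.INTER_NEAREST)
a=[np.hstack([c('scene1',270,160,30)[:300],c('scene13',270,160,30)[:300]]),np.hstack([c('top7',290,177,30)[:300],c('top13',290,177,30)[:300]])]
im=np.vstack(a); im=cv2.convertScaleAbs(im,alpha=1.5,beta=10); print(im.shape); cv2.imwrite('pics/cmp.png',im)
# dark-blob extents along row/col profiles
for n,s,(x0,y0,x1,y1),th in (('scene','scene1',(272,165,298,195),50),('scene','scene13',(272,165,298,195),50),('top','top7',(296,182,315,203),45),('top','top13',(296,182,315,203),45)):
    g=cv2.imread(f'pics/{s}.png').max(axis=2)[y0:y1,x0:x1]
    n_,lab,stt,cen=cv2.connectedComponentsWithStats((g<th).astype(np.uint8)); i=1+np.argmax(stt[1:,4]); print(s,stt[i],cen[i]+[x0,y0])
for d in (0,12,18,36):
    a=np.radians(40);K=np.array((9.5,-74,126.5))+np.array([-np.sin(a),0,np.cos(a)])*(d+14)
    print(d,proj('scene',X(ST,K))[0].round(1),proj('top',X(ST,K))[0].round(1))
```

```text
(600, 720, 3)
scene1 [ 9  9 10 10 73] [285.45205479 178.46575342]
scene13 [ 9 10 11  9 78] [286.44871795 178.93589744]
top7 [  4   6  10  14 102] [304.7745098 194.5      ]
top13 [  2   9  12  12 101] [304.3960396  196.54455446]
0 [286.  178.4] [305.  194.9]
12 [286.8 178.7] [304.6 196.7]
18 [287.2 178.8] [304.4 197.7]
36 [288.5 179.3] [303.8 200.6]
```

View pics/cmp.png

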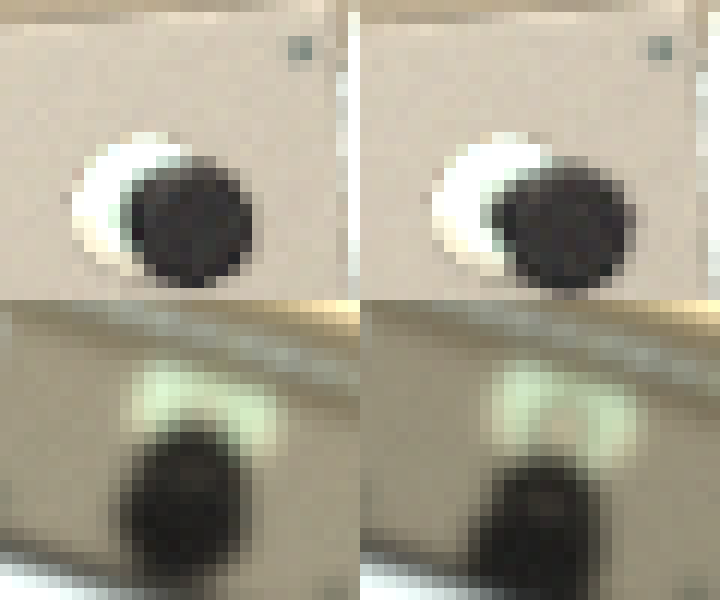

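The final views show:
- **Jug:** upright under the spout on the tray.
- **Knob:** its upper edge moved about 2.7 px in the top view, against 2.8 px predicted for 18 mm.
- **Tin and mug:** at the same pixels as before, (265,246) and (182,235).

I'm handing it in.

Run:
```python
from h import *
print(cv2.absdiff(cv2.imread('pics/scene1.png')[215:275,150:290],cv2.imread('pics/scene13.png')[215:275,150:290]).max())
bot.sign_off()
```

```text
13
the job is handed in; nothing more can be done
```

I stood the jug on the drip tray under the spout and let go. Then I pulled the rod out to its middle click, released it, moved the arm clear and handed the job in at about 32 s.

**Last checks**
- **Jug:** it stands upright, and its outline is about 2 mm off the target in the top view. In the scene view it agrees less tightly, by a pixel or two. When I set it down, it touched the tray at the expected height (12.5 mm against 12).
- **Rod:** while pulling, the pull along the rod changed sign between 18 and 19.5 mm of travel. Afterwards the knob's upper edge had moved 2.7 px in the top view, against 2.8 px expected for 18 mm.
- **Tin and mug:** their image area looked the same before and after (largest difference 13 grey levels out of 255).

**Disagreements**
- **Knob travel:** a cruder reading of the knob's position, from its dark blob, suggested only about 12 to 15 mm. I judged that unreliable, because the knob's lower edge blends into the dark edge of the valve block behind it. I did not clearly see the dark ring on the rod.
- **Knob grip:** the fingers closed to 26.5 mm on the knob, rather than the 24 mm of its grip.

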